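# Clear the drawer and lay the sprocket between mug and mirror

## Task

First push the organiser's open top drawer fully home, so that there is room in front of it. Then take the sprocket off the sloping rack and set it down gently (no dropping) on the plank, flat with its hub up, centred exactly midway between the mug of bolts and the foot of the mirror. Leave the mug, the mirror and everything else standing where they are.

Things in the scene. Friction and masses are not known exactly. Their poses are not given: they have to be found in the camera images.
- organiser: Grey plastic two-drawer parts organiser, fixed, 180 deep (x) x 200 wide (y) x 150 mm high. Origin: centre of its underside; x points from its front to its back, away from the robot; the front face with the drawers is 90 mm from the origin on the -x side.
- organiser_drawer0 (a joint): Slide of the organiser's top drawer, in m: 0 is fully home (shut), positive is how far it stands out from the organiser, towards the robot. It stays where it is left; the lower drawer is shut.
- organiser_drawer0_handle (a point): Middle of the black bar handle (bar lies level across the drawer front, 35 mm out from the drawer's front face); it travels with the drawer.
- rack: Blue sloping rack, fixed: a 170 x 170 mm deck on steel legs that rises away from the robot at 28 degrees, with a lip 17 mm high along its low edge. Origin: on the table below the middle of the deck, whose top face is there 70 mm above the table; x points level, uphill; y lies level across the deck.
- sprocket: Loose steel sprocket, about 130 mm across the teeth and 8 mm thick, with a round dark hub of 50 mm diameter standing on it, total height 42 mm, 0.4 to 0.8 kg. Origin: centre of the flat underside; z points along its axis out of the hub. At the start it lies on the sloping deck, hub outwards, so its axis leans 28 degrees.
- mug: White ceramic mug full of bolts, loose, 82 mm diameter, 92 mm high, handle towards its own +y reaching 69 mm from the axis. Origin: centre of its underside, on the mug's axis. It stands in front of the organiser, on the other side of the drawer from the mirror.
- mirror: Round mirror (96 mm diameter) on a black stem, on a round dark steel foot of 90 mm diameter and 14 mm high; loose, 188 mm high in all. Origin: centre of the underside of the foot. The mug and mirror origins are 340 mm apart; which is left or right varies.
- bulb: Spare headlight bulb standing on its metal base, 44 mm diameter, 71 mm high; origin: centre of its underside. Leave alone.
- lube_can: Yellow and red spray can, 52 mm diameter, 170 mm high; origin: centre of its underside. Leave alone.
- oil_bottle: Blue oil bottle, 70 mm diameter, 210 mm high; origin: centre of its underside. Leave alone.
- spanner: Steel spanner lying flat, 170 mm long along its x; origin: under its middle. Leave alone.
- filter: White oil filter canister, 66 mm diameter, 75 mm high, upright; origin: centre of its underside. Leave alone.
Mind the look-alikes: they are no part of the job. Of the things like the mug, leave any that is brown or orange; of the rest the smaller one is meant.

How it is judged:
By the outcome, as a careful person would: the job done as asked, in the order asked, and still so for the second after the job is handed in, with the robot touching nothing.
It also fails if it takes over 59 s, if anything falls off the work surface, if the arm or the gripper's body presses on something with over 40 N, if the wrist force passes 120 N, or if a joint passes its speed limit or range.

## Robot

A 6-joint arm with a two-finger parallel gripper is mounted at the origin on the work surface. World frame = base frame: x ahead of the robot, y to its left, z up, the work surface at z = 0. Lengths are in m, angles in degrees, forces in N, time in s.
With the tool pointing down it reaches from about 0.35 to 0.975 m from the base axis. Payload 7.1 kg.
Tool frame: the origin (TCP) lies on the centre line of the jaws, within the pads' length; the fingertips stand 14 mm ahead of it and the grasp point (between the pads) lies 5 mm behind it; z points along the fingers, y is the direction in which the jaws open and shut (so a half turn about z gives the same grasp; the last joint's range is limited). The gripper opens to 88 mm and grips with 3 to 60 N. Pads are 20 mm wide; open, the fingers measure 115 mm over their backs; the gripper's body (75 mm by 178 mm) begins 61 mm behind the grasp point.
Start: joints at [63.197, 24.242, 93.386, -0, 62.372, -1.089], TCP at [0.271, 0.563, 0.237] pointing down, gripper open.
Joint ranges: [-172.04, 172.04], [-51.8, 120.97], [4.93, 147.93], [-75.15, 255.16], [6.16, 154.13], [-145.62, 145.62]. Speed limits (degrees/s): [136.94, 136.94, 172.46, 180, 180, 180].

## Interface

Orientations are given as a 3x3 rotation matrix whose columns are the frame's x, y, z axes.
In Python, from workcell import r gives the robot as it stands.
- The arm moves only by the shell command python3 -m handwheel 'ROWS' [FORCE]. ROWS is text: rows parted by semicolons, each of 7 numbers parted by spaces: the shift along the world's x, y, z each as a share of 20 mm, from -1 to 1, then the turn, a rotation vector about the world's x, y, z each as a share of 0.12 rad, from -1 to 1, then the closure, from 0 (fully open) to 1 (shut). In form: dx dy dz wx wy wz fingers; .... A call has 1 to 12 rows; each row shifts and turns the commanded pose from where the row before left it; what a row does not reach is not made up. A row lasts 1/8 s, in which the tool goes at most 62.5 mm and 10.7 degrees, less where a joint would pass 70% of its speed; a pose out of reach is approached as far as the arm can. A call with a number of a shift or a turn outside -1 to 1 is refused whole. A call with a gripper value outside its range is refused whole. The fingers move at their own pace and stop on an object; FORCE is the grip in N (left out, the last holds). Time passes only in rows, so rows that do not move let the fingers close. It gives the time, the measured TCP pose, the force and the opening at its end, in the units of the state.
- r.get_obs(): the state, without advancing time (a new reading comes with each control period).
- r.snapshot(name): name is "scene" or "side" or "wrist"; returns a dict with "color" (420x560x3 uint8, red, green, blue), "intrinsics" (3x3 intrinsics, pixels), "dist" ([k1, k2, p1, p2, k3] as OpenCV has them; the pictures are not rectified), "rvec" (rotation vector, rad) and "tvec" (3), from world to camera coordinates, as OpenCV has them. Camera axes: x right, y down, z forward; pixel columns grow to the right and rows downward; lengths in m; the calibration is good to about 2 mm. A picture is of the moment at which its call begins. There is no depth.
- r.job_done(): hands the job in, once; it reports no verdict.
The state is a dict: "time_s": time; "joint_pos": joint angles; "qvel": joint speeds; "joint_efforts": joint torques, N m; "eef_pos": TCP position; "orientation": TCP orientation; "ft_force": force on the tool from outside, world axes, zero at the start; "ft_torque": the same for the moment, N m; "finger_gap": opening from 0.0 (shut) to 1.0 (fully open).
Only numpy, scipy, OpenCV 4.12 (cv2) and the standard library are available. Lean on these libraries where they do the work, as an engineer would, in place of code of your own. Each camera call takes 0.05 s, during which the arm holds its last target.

## Working session

There is one attempt and no reset: what is moved stays moved. The work goes in short steps, Python scripts to look and compute and a shell command to move; the robot and the scene stay as the last step left them, time stands still between calls to the robot, and variables do not carry over. Pictures are saved under pics/ and viewed, and the job is handed in when it is done.

```bash
mkdir -p pics; ls; python3 - <<'E'
from workcell import r
import cv2
for n in ["scene","side","wrist"]:
    s=r.snapshot(n); cv2.imwrite(f"pics/{n}0.png",s["color"][:,:,::-1])
    R=cv2.Rodrigues(s["rvec"])[0]; print(n,(-R.T@s["tvec"].ravel()).round(3),R[2].round(2),s["intrinsics"][0][0])
print(r.get_obs())
E
```

```text
pics
scene [1.129 0.612 1.253] [-0.42 -0.45 -0.79] 470.6995404342625
side [ 0.585 -0.835  1.244] [-0.07  0.56 -0.83] 503.31833482885446
wrist [0.208 0.593 0.384] [ 0.23 -0.11 -0.97] 359.7709298604123
{'time_s': 0.15, 'joint_pos': array([ 6.31973035e+01,  2.42754854e+01,  9.34188911e+01,  1.32238647e-03,
        6.23723791e+01, -1.08903759e+00]), 'qvel': array([-0.05939961, -0.17205422, -0.19429546,  0.07058545, -0.01082542,
        0.00917172]), 'joint_efforts': array([-4.84083230e-04, -5.44987929e+01, -2.73921061e+01,  6.42987108e-02,
        2.04819557e-02, -8.47130673e-05]), 'eef_pos': array([0.27096812, 0.56276691, 0.23608517]), 'orientation': array([[-9.00968954e-01,  4.33883220e-01, -5.43620027e-04],
       [ 4.33883558e-01,  9.00968365e-01, -1.03071063e-03],
       [ 4.25764005e-05, -1.16450607e-03, -9.99999321e-01]]), 'ft_force': array([ 0.34684524,  0.08528585, -0.16412866]), 'ft_torque': array([ 0.00992239, -0.00540119, -0.00672657]), 'finger_gap': 0.997588643236414}
```

View pics/scene0.png

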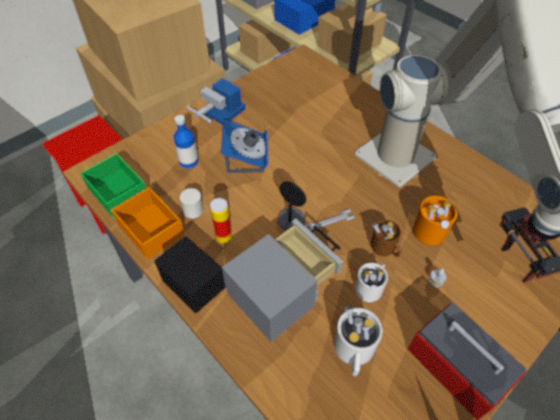

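View pics/side0.png

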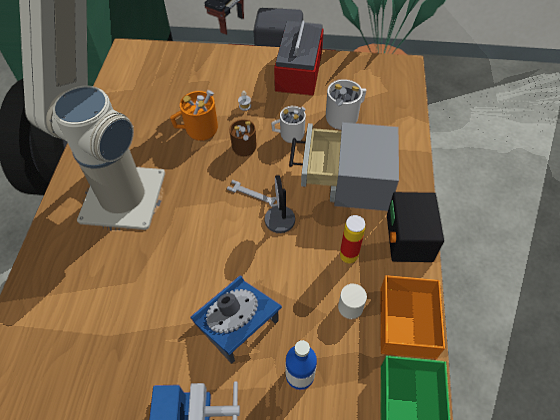

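View pics/wrist0.png

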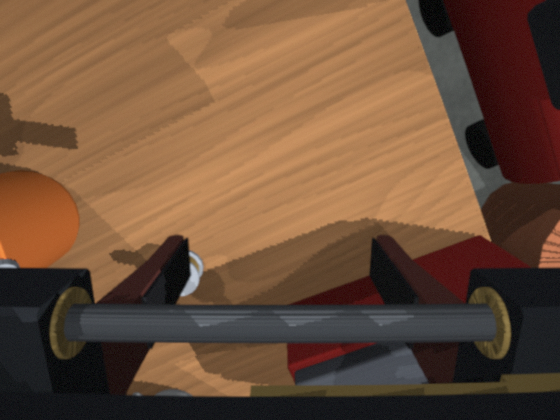

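```bash
cat > h.py <<'E'
import numpy as np, cv2
from workcell import r
def crop(img,x0,y0,x1,y1,k,name):
    c=cv2.resize(img[y0:y1,x0:x1,::-1],None,fx=k,fy=k,interpolation=cv2.INTER_CUBIC)
    for x in range((x0+19)//20*20,x1,20):
        cv2.putText(c,str(x),((x-x0)*k,9),0,.33,(0,255,255),1); cv2.line(c,((x-x0)*k,10),((x-x0)*k,16),(0,255,255),1)
    for y in range((y0+19)//20*20,y1,20):
        cv2.putText(c,str(y),(0,(y-y0)*k+4),0,.33,(0,255,255),1); cv2.line(c,(22,(y-y0)*k),(28,(y-y0)*k),(0,255,255),1)
    cv2.imwrite("pics/"+name,c)
def ray(s,uv):
    p=cv2.undistortPoints(np.array(uv,float).reshape(1,1,2),s["intrinsics"],s["dist"]).ravel()
    R=cv2.Rodrigues(s["rvec"])[0]; return -R.T@np.ravel(s["tvec"]), R.T@np.array([*p,1])
def atz(s,uv,z):
    o,d=ray(s,uv); return o+d*(z-o[2])/d[2]
def proj(s,P):
    return cv2.projectPoints(np.array(P,float).reshape(-1,3),s["rvec"],s["tvec"],s["intrinsics"],s["dist"])[0].reshape(-1,2)
def tri(s1,u1,s2,u2):
    o1,d1=ray(s1,u1);o2,d2=ray(s2,u2)
    t=np.linalg.lstsq(np.c_[d1,-d2],o2-o1,rcond=None)[0]
    a=o1+d1*t[0];b=o2+d2*t[1];return (a+b)/2,np.linalg.norm(a-b)
E
python3 - <<'E'
import pickle
from h import *
S={n:r.snapshot(n) for n in("scene","side")}
pickle.dump(S,open("S0.pkl","wb"))
crop(S["side"]["color"],220,90,410,240,4,"a.png")
crop(S["scene"]["color"],200,170,400,320,4,"b.png")
crop(S["side"]["color"],180,240,320,345,5,"c.png")
crop(S["scene"]["color"],190,80,310,180,6,"d.png")
E
```

```text
(no output)
```

View pics/a.png

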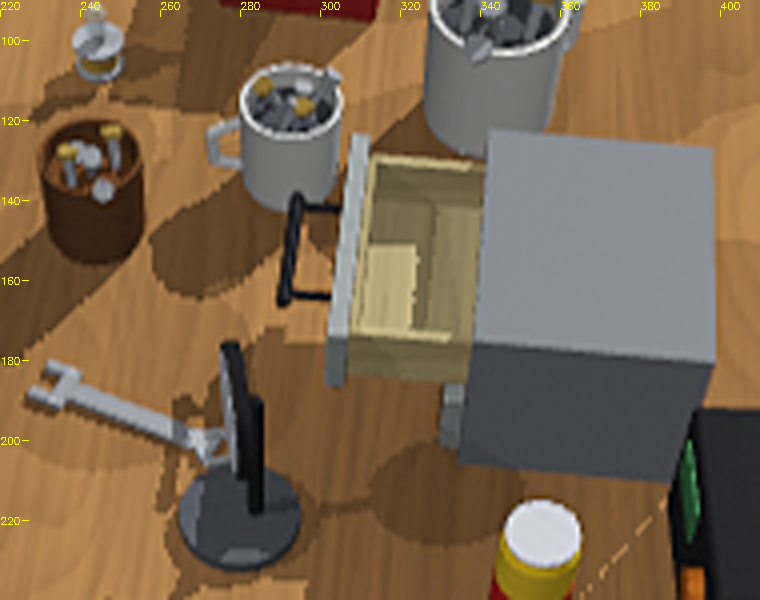

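View pics/b.png

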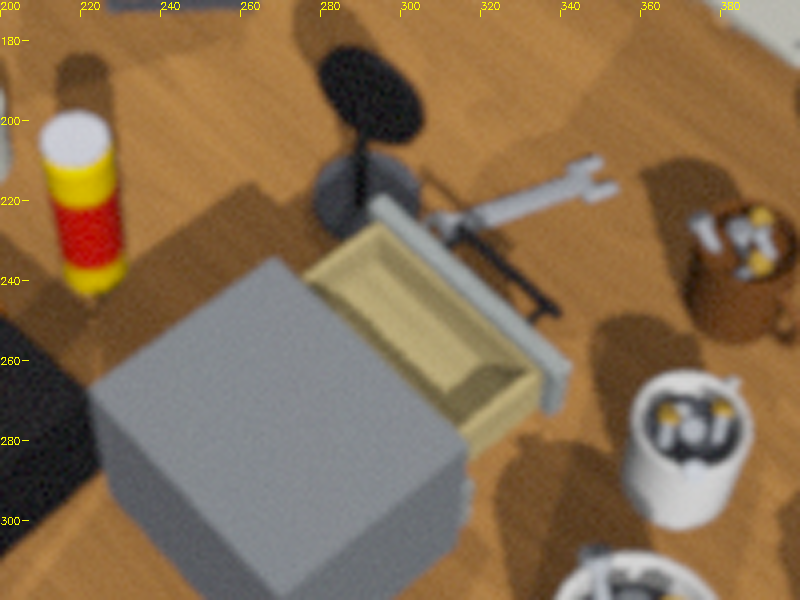

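View pics/c.png

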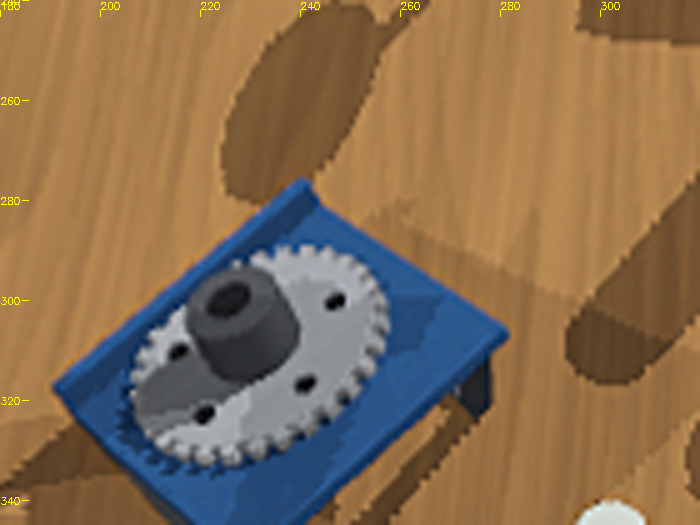

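View pics/d.png

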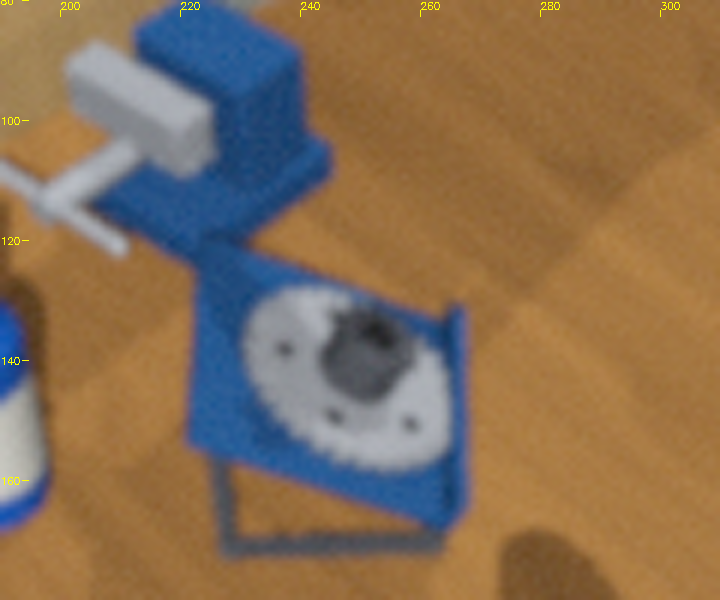

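```bash
python3 - <<'E'
import pickle
from h import *
from scipy.optimize import least_squares
S=pickle.load(open("S0.pkl","rb")); A,B=S["side"],S["scene"]
# organiser corners local (x,y): front(-.09) 
print([atz(A,u,.15).round(3) for u in [(342.5,122.5),(398.25,127.5),(398.75,179.25),(338,176)]])
print([atz(B,u,.15).round(3) for u in [(268.75,234.5),(223,266.25),(270,319.5),(316.5,281.75)]])
def rot(a): c,s=np.cos(a),np.sin(a); return np.array([[c,-s,0],[s,c,0],[0,0,1]])
loc=np.array([[-.09,.1,.15],[.09,.1,.15],[.09,-.1,.15],[-.09,-.1,.15]])
oa=[(342.5,122.5),(398.25,127.5),(398.75,179.25),(338,176)]; ob=[(316.5,281.75),(270,319.5),(223,266.25),(268.75,234.5)]
def f(p):
    P=loc@rot(p[2]).T+[p[0],p[1],0]
    return np.r_[(proj(A,P)-oa).ravel(),(proj(B,P)-ob).ravel()]
s=least_squares(f,[.8,.1,0]); print("org",s.x.round(4),np.degrees(s.x[2]),s.fun.round(1))
# handle ends and drawer front
print("handle ends",tri(A,(294.5,139.5),B,(339.5,249)),tri(A,(290.5,165),B,(315,227)))
print("drawer top corners", tri(A,(310,124),B,(342,261)), tri(A,(303.5,184),B,(294,220)))
print("hub top",tri(A,(225.8,299.6),B,(252.8,135)))
print("mug",atz(A,(292.5,115),.092),atz(B,(372.5,275),.092))
print("mirror",atz(A,(280,217.5),.014))
print("rack lip c", tri(A,(240,276),B,(266,131))) 
print("hi corner",tri(A,(281,306),B,(220,155)))
E
```

```text
[array([0.647, 0.228, 0.15 ]), array([0.811, 0.223, 0.15 ]), array([0.807, 0.03 , 0.15 ]), array([0.642, 0.025, 0.15 ])]
[array([0.647, 0.03 , 0.15 ]), array([0.807, 0.025, 0.15 ]), array([0.815, 0.225, 0.15 ]), array([0.654, 0.228, 0.15 ])]
org [ 0.7282  0.1268 -0.0197] -1.1301429733403028 [-2.3 -0.4  3.  -0.3  3.4  1.7 -2.  -1.1  3.8 -2.9 -1.7  1.3 -2.7  1.9
  2.6 -2.5]
handle ends (array([0.50990838, 0.1831898 , 0.10837968]), np.float64(0.003560847855370814)) (array([0.50795375, 0.08178315, 0.11056569]), np.float64(0.005110683506913607))
drawer top corners (array([0.55082145, 0.22510108, 0.13689353]), np.float64(0.0004938249061651666)) (array([0.54440472, 0.02022852, 0.11143519]), np.float64(0.008914050065847052))
hub top (array([ 0.3888125 , -0.34829347,  0.1043659 ]), np.float64(0.0038099708880094756))
mug [0.49174519 0.30164909 0.092     ] [0.49713101 0.29882499 0.092     ]
mirror [ 0.48664098 -0.03731232  0.014     ]
rack lip c (array([ 0.40020554, -0.29403643,  0.15412834]), np.float64(0.04199813000544797))
hi corner (array([ 0.52782869, -0.35091491,  0.10011991]), np.float64(0.010674470103711605))
```

```bash
python3 -m handwheel '.4 -1 0 0 0 .3 1; .4 -1 0 0 0 .3 1; .4 -1 0 0 0 .3 1; .4 -1 0 0 0 .3 1; .4 -1 0 0 0 .3 1; .4 -1 0 0 0 .3 1; .4 -1 0 0 0 .3 1; .4 -1 0 0 0 .3 1; .4 -1 0 0 0 .3 1; .4 -1 0 0 0 .3 1; .4 -1 0 0 0 .3 1; .4 -1 0 0 0 .25 1' 20
```

```text
time_s: 1.75
eef_pos: [0.3673, 0.3224, 0.2367]
orientation: [[-1.0, 0.022, 0.0], [0.022, 1.0, 0.0], [-0.0, 0.0, -1.0]]
ft_force: [1.0, -0.4, -0.3]
finger_gap: 0.004
```

```bash
python3 -m handwheel '.5 -.95 0 0 0 0 1; .5 -.95 0 0 0 0 1; .5 -.95 0 0 0 0 1; .5 -.95 0 0 0 0 1; .5 -.95 0 0 0 0 1; .5 -.95 0 0 0 0 1; .5 -.95 0 0 0 0 1; .5 -.95 0 0 0 0 1; .5 -.95 0 0 0 0 1; .5 -.95 0 0 0 0 1; 0 0 0 0 0 0 1'
python3 - <<'E'
from h import *
s=r.snapshot("wrist"); cv2.imwrite("pics/w1.png",s["color"][:,:,::-1])
s=r.snapshot("side"); crop(s["color"],220,60,410,200,4,"s1.png")
E
```

```text
time_s: 3.12
eef_pos: [0.4675, 0.1323, 0.2367]
orientation: [[-1.0, 0.025, 0.0], [0.025, 1.0, 0.0], [-0.0, 0.0, -1.0]]
ft_force: [0.3, 0.2, -0.2]
finger_gap: 0.002
```

View pics/w1.png

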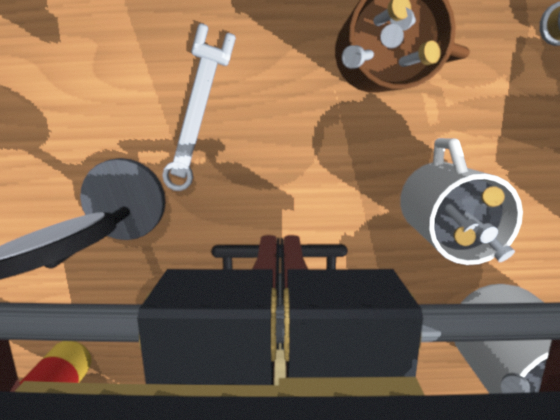

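View pics/s1.png

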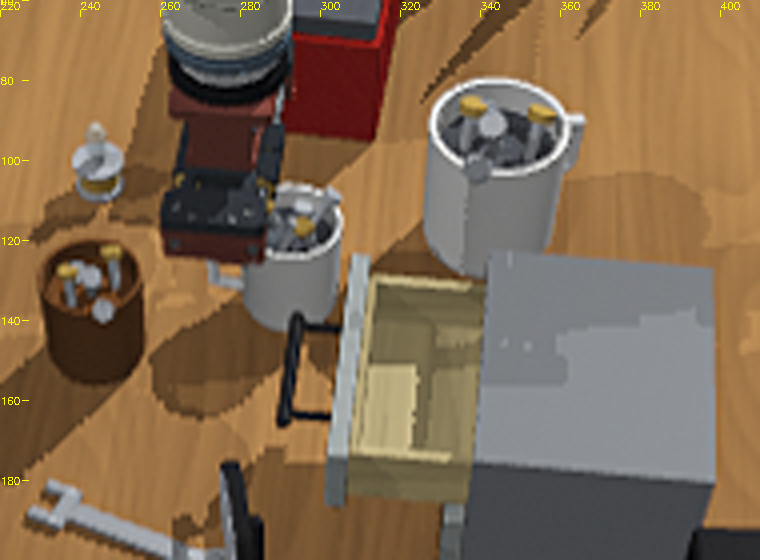

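```bash
python3 - <<'E'
from h import *
s=r.snapshot("wrist")
print("handle",atz(s,(213,251),.109),atz(s,(347,251),.109))
print("mirror foot", atz(s,(123,198),.0105), "mug rim",atz(s,(475,217),.092))
E
python3 -m handwheel '0 0 -1 0 0 0 1; 0 0 -1 0 0 0 1; 0 0 -1 0 0 0 1; 0 0 -1 0 0 0 1; 0 0 -1 0 0 0 1; 0 0 -1 0 0 0 1; 0 0 -.65 0 0 0 1; 0 0 0 0 0 0 1'
python3 - <<'E'
from h import *
s=r.snapshot("scene"); crop(s["color"],240,150,420,300,4,"s2.png")
s=r.snapshot("wrist"); cv2.imwrite("pics/w2.png",s["color"][:,:,::-1])
E
```

```text
handle [0.50817958 0.07816543 0.109     ] [0.51087012 0.18817081 0.109     ]
mirror foot [ 0.48461572 -0.03535842  0.0105    ] mug rim [0.48971401 0.30136063 0.092     ]
time_s: 4.28
eef_pos: [0.4665, 0.1334, 0.103]
orientation: [[-1.0, 0.022, -0.002], [0.022, 1.0, -0.0], [0.002, -0.0, -1.0]]
ft_force: [-0.2, -0.7, 0.5]
finger_gap: 0.002
```

View pics/s2.png

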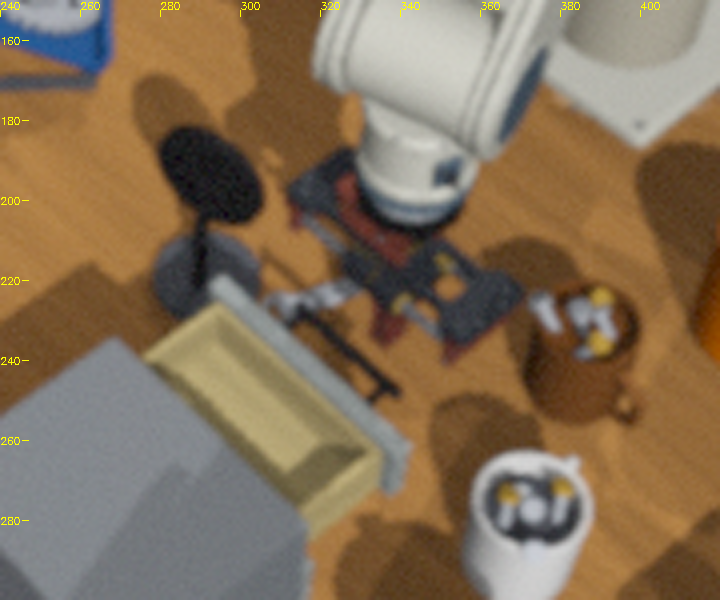

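View pics/w2.png

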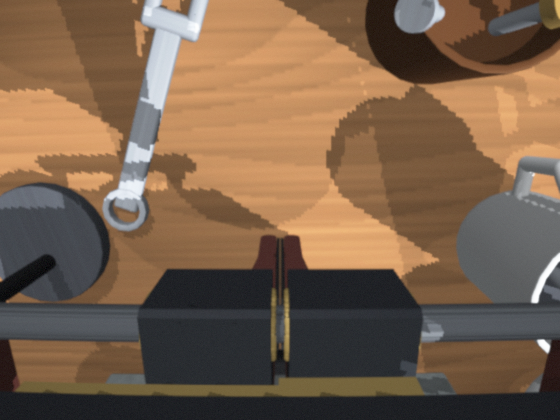

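```bash
python3 -m handwheel '.6 0 0 0 0 0 1; .6 0 0 0 0 0 1; .5 0 0 0 0 0 1; .5 0 0 0 0 0 1; .5 0 0 0 0 0 1; .5 0 0 0 0 0 1; .5 0 0 0 0 0 1; .5 0 0 0 0 0 1; .5 0 0 0 0 0 1'
```

```text
time_s: 5.5
eef_pos: [0.5617, 0.1331, 0.1036]
orientation: [[-1.0, 0.023, -0.0], [0.023, 1.0, -0.0], [0.0, -0.0, -1.0]]
ft_force: [-2.5, -0.4, -0.3]
finger_gap: 0.004
```

```bash
python3 -m handwheel '.3 0 0 0 0 0 1; .3 0 0 0 0 0 1; .2 0 0 0 0 0 1'; python3 -m handwheel '.15 0 0 0 0 0 1;.15 0 0 0 0 0 1'; python3 - <<'E'
from h import *
s=r.snapshot("side"); crop(s["color"],220,60,410,200,4,"s3.png")
E
```

```text
time_s: 5.88
eef_pos: [0.5775, 0.1331, 0.1037]
orientation: [[-1.0, 0.023, 0.0], [0.023, 1.0, 0.0], [-0.0, 0.0, -1.0]]
ft_force: [-1.1, -1.5, 0.9]
finger_gap: 0.005
time_s: 6.12
eef_pos: [0.5796, 0.133, 0.1033]
orientation: [[-1.0, 0.023, -0.008], [0.023, 1.0, -0.001], [0.008, -0.001, -1.0]]
ft_force: [-19.7, 0.6, 15.1]
finger_gap: 0.007
```

View pics/s3.png

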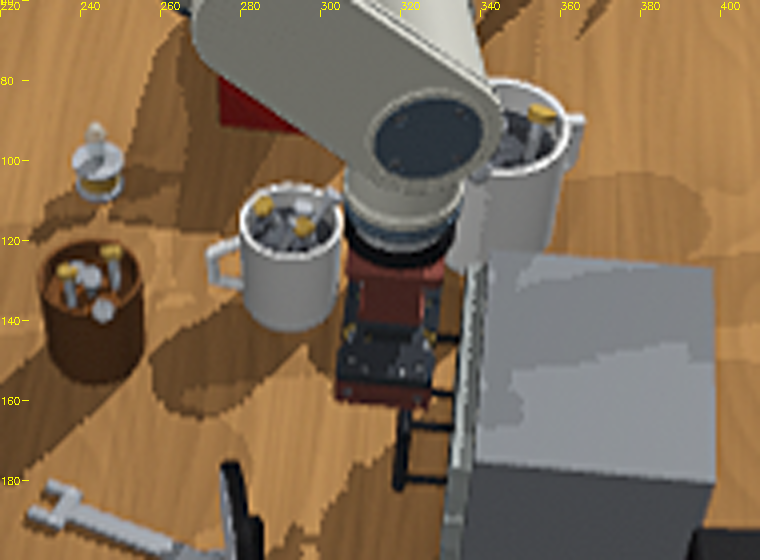

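```bash
python3 -m handwheel '-.5 0 0 0 0 0 1; -1 0 0 0 0 0 1; -.7 0 .6 0 0 0 1; -.3 0 1 0 0 0 1; 0 -.3 1 0 0 0 1; 0 -.6 1 0 0 0 1; -.3 -1 1 0 0 0 1; -.5 -1 1 0 0 0 1;-.5 -1 1 0 0 0 0;-.5 -1 0 0 0 0 0;-.5 -1 0 0 0 0 0;-.5 -1 0 0 0 0 0' & wait
python3 - <<'E'
import pickle
from h import *
from scipy.optimize import least_squares
S=pickle.load(open("S0.pkl","rb")); A,B=S["side"],S["scene"]
T=np.radians(28);n=np.array([-np.sin(T),0,np.cos(T)])
def cor(x,y,h=0): return np.array([x*np.cos(T),y,.07+x*np.sin(T)])+n*h
L=.085
pts=np.array([cor(-L,L,.017),cor(-L,-L,.017),cor(L,L),cor(L,-L)])
def rot(a): c,s=np.cos(a),np.sin(a); return np.array([[c,-s,0],[s,c,0],[0,0,1]])
ua=np.array([(240.4,276),(191,317.6),(281.6,307)]); ia=[0,1,2]
ub=np.array([(267.5,165.),(267.5,131.5),(221,153.5),(223,121)]); ib=[0,1,2,3]
def f(p):
    P=pts@rot(p[2]).T+[p[0],p[1],0]
    return np.r_[(proj(A,P[ia])-ua).ravel(),(proj(B,P[ib])-ub).ravel()]
for y0 in(-1.,-.3,.5):
    s=least_squares(f,[.4,-.35,y0],loss="soft_l1"); print("rack",s.x.round(4),np.degrees(s.x[2]),s.cost,s.fun.round(1))
z=pts[0][2]; print([atz(A,u,z).round(3) for u in ua[:2]],[atz(B,u,z).round(3) for u in ub[:2]])
z=pts[2][2]; print(atz(A,ua[2],z).round(3),[atz(B,u,z).round(3) for u in ub[2:]])
E
```

```text
time_s: 7.68
eef_pos: [0.477, -0.0055, 0.2368]
orientation: [[-1.0, 0.023, 0.002], [0.023, 1.0, -0.0], [-0.002, -0.0, -1.0]]
ft_force: [0.5, 0.6, -0.1]
finger_gap: 0.422
rack [ 0.4153 -0.3689 -0.7053] -40.40898984187007 5.158064472649876 [ 1.2 -0.3 -0.1  0.1  1.1 -0.8  0.6 -0.9 -0.  -1.  -0.1 -1.5  0.2 -2.9]
rack [ 0.4153 -0.3689 -0.7053] -40.40898918999352 5.1580644726497376 [ 1.2 -0.3 -0.1  0.1  1.1 -0.8  0.6 -0.9 -0.  -1.  -0.1 -1.5  0.2 -2.9]
rack [ 0.4153 -0.3689 -0.7053] -40.40898950512203 5.158064472649767 [ 1.2 -0.3 -0.1  0.1  1.1 -0.8  0.6 -0.9 -0.  -1.  -0.1 -1.5  0.2 -2.9]
[array([ 0.404, -0.252,  0.045]), array([ 0.297, -0.38 ,  0.045])] [array([ 0.412, -0.248,  0.045]), array([ 0.3  , -0.376,  0.045])]
[ 0.525 -0.355  0.11 ] [array([ 0.532, -0.347,  0.11 ]), array([ 0.427, -0.471,  0.11 ])]
```

```bash
cat > plan.py <<'E'
from h import *
from scipy.spatial.transform import Rotation as Ro
def plan(Rt,pt):
    o=r.get_obs(); d=(np.array(pt)-o["eef_pos"])/.02
    w=Ro.from_matrix(Rt@o["orientation"].T).as_rotvec()/.12
    print("pos",o["eef_pos"].round(4),"t",o["time_s"],"q",o["joint_pos"].round(1),"F",o["ft_force"].round(1),"\nunits d",d.round(2),"w",w.round(2))
def grasp(yaw=-40.4,tilt=28.):
    y,t=np.radians([yaw,tilt]); u=np.array([np.cos(y),np.sin(y),0])
    a=-np.sin(t)*u+[0,0,np.cos(t)]; yy=np.array([-np.sin(y),np.cos(y),0]); z=-a
    return np.c_[np.cross(yy,z),yy,z],a
E
python3 - <<'E'
from plan import *
R,a=grasp(); print(R.round(3)); plan(R,np.array([.404,-.361,.065])+.116*a)
s=r.snapshot("side"); crop(s["color"],220,90,410,240,4,"s4.png")
s=r.snapshot("scene"); crop(s["color"],240,170,420,310,4,"s5.png")
E
```

```text
[[-0.672  0.648  0.358]
 [ 0.572  0.762 -0.304]
 [-0.469  0.    -0.883]]
pos [ 0.477  -0.0055  0.2368] t 7.675 q [ -2.1  11.7 111.7  -0.   56.5 -90.8] F [ 0.5  0.6 -0.1] 
units d [ -5.73 -16.01  -3.47] w [-1.47 -3.86 -5.57]
```

View pics/s4.png

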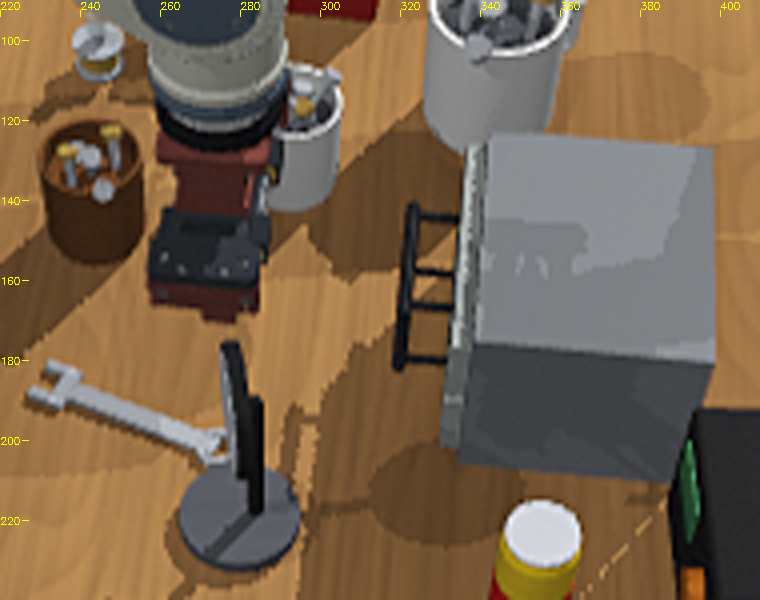

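View pics/s5.png

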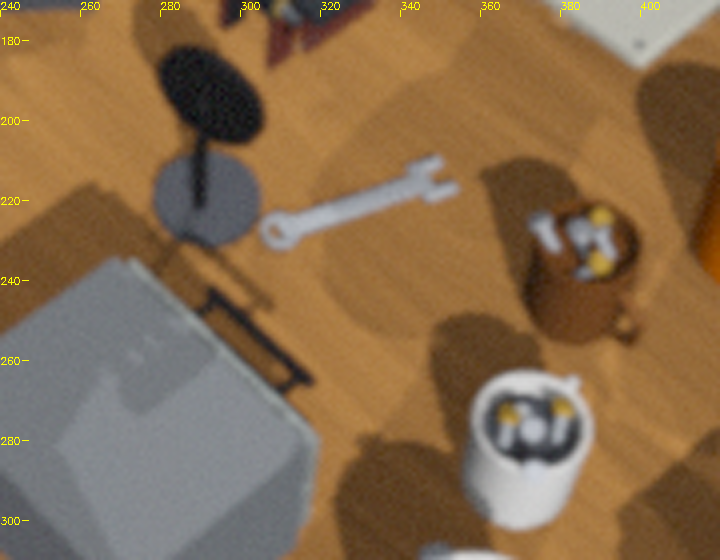

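```bash
python3 -m handwheel '-.36 -1 0 -.09 -.24 -.35 0; -.36 -1 0 -.09 -.24 -.35 0; -.36 -1 0 -.09 -.24 -.35 0; -.36 -1 0 -.09 -.24 -.35 0; -.36 -1 0 -.09 -.24 -.35 0; -.36 -1 0 -.09 -.24 -.35 0; -.36 -1 0 -.09 -.24 -.35 0; -.36 -1 0 -.09 -.24 -.35 0; -.36 -1 0 -.09 -.24 -.35 0; -.36 -1 0 -.09 -.24 -.35 0; -.36 -1 0 -.09 -.24 -.35 0'
python3 -m handwheel '-.36 -1 -.5 -.09 -.24 -.35 0; -.36 -1 -.5 -.09 -.24 -.35 0; -.36 -1 -.5 -.09 -.24 -.35 0; -.36 -1 -.5 -.09 -.24 -.35 0; -.36 -1 -.5 -.09 -.24 -.35 0; 0 0 0 0 0 0 0'
python3 - <<'E'
from plan import *
R,a=grasp(); plan(R,np.array([.404,-.361,.065])+.116*a)
s=r.snapshot("wrist"); cv2.imwrite("pics/w3.png",s["color"][:,:,::-1])
P=np.array([.404,-.361,.065]); th=np.linspace(0,2*np.pi,40)
print(proj(s,P+.042*a),proj(s,P+.008*a))
E
```

```text
time_s: 9.15
eef_pos: [0.3975, -0.2257, 0.236]
orientation: [[-0.835, 0.477, 0.275], [0.441, 0.878, -0.185], [-0.33, -0.034, -0.943]]
ft_force: [0.8, 0.0, 0.5]
finger_gap: 1.0
time_s: 9.9
eef_pos: [0.3608, -0.3252, 0.1851]
orientation: [[-0.671, 0.652, 0.353], [0.579, 0.758, -0.3], [-0.463, 0.003, -0.886]]
ft_force: [-0.2, -0.3, 1.2]
finger_gap: 1.001
pos [ 0.3608 -0.3252  0.1851] t 9.9 q [ -44.6    9.7  130.1    9.    12.8 -102.2] F [-0.2 -0.3  1.2] 
units d [ 0.09 -0.03 -0.88] w [-0.06 -0.03  0.04]
[[280.52711412 205.4540343 ]] [[280.38287893 194.52902081]]
```

View pics/w3.png

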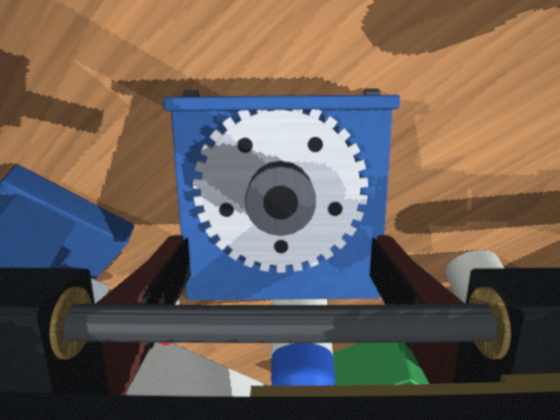

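```bash
python3 - <<'E'
from plan import *
R,a=grasp(); plan(R,np.array([.4023,-.3596,.063])+.027*a)
E
```

```text
pos [ 0.3613 -0.3249  0.1856] t 9.95 q [ -44.6    9.6  130.1    9.    12.9 -102.2] F [ 0.4  0.7 -0.1] 
units d [ 1.57 -1.32 -4.94] w [-0.06 -0.03  0.03]
```

```bash
python3 -m handwheel '.1 -.1 -.8 -.06 -.03 .03 0; .23 -.2 -.65 0 0 0 0; .23 -.2 -.65 0 0 0 0;.23 -.2 -.65 0 0 0 0;.23 -.2 -.65 0 0 0 0'
python3 - <<'E'
from plan import *
R,a=grasp(); plan(R,np.array([.4023,-.3596,.063])+.027*a)
s=r.snapshot("wrist"); cv2.imwrite("pics/w4.png",s["color"][:,:,::-1])
E
```

```text
time_s: 10.58
eef_pos: [0.3845, -0.347, 0.1303]
orientation: [[-0.68, 0.643, 0.352], [0.575, 0.766, -0.288], [-0.455, 0.007, -0.891]]
ft_force: [0.8, -0.3, -0.2]
finger_gap: 1.004
pos [ 0.3845 -0.347   0.1303] t 10.575 q [ -44.8   19.4  127.9   23.9    6.3 -117.9] F [ 0.8 -0.3 -0.2] 
units d [ 0.41 -0.22 -2.17] w [-0.13 -0.07 -0.05]
```

View pics/w4.png

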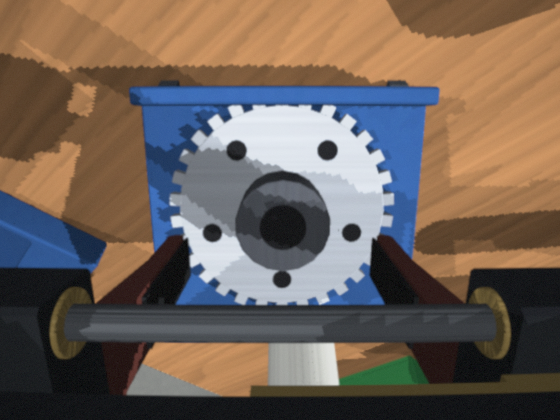

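```bash
python3 - <<'E'
from plan import *
R,a=grasp(); R2,_=grasp(tilt=15); b=np.array([.4023,-.3596,.063])
plan(R2,b+.08*a+.005*R2[:,2])
plan(R2,b+.032*a+.005*R2[:,2])
E
```

```text
pos [ 0.3851 -0.3478  0.1299] t 10.625 q [ -44.8   19.5  127.8   24.     6.2 -118. ] F [ 0.5 -0.8 -0. ] 
units d [-0.52  0.58 -0.06] w [ 1.09  1.38 -0.05]
pos [ 0.3851 -0.3478  0.1299] t 10.625 q [ -44.8   19.5  127.8   24.     6.2 -118. ] F [ 0.5 -0.8 -0. ] 
units d [ 0.34 -0.15 -2.17] w [ 1.09  1.38 -0.05]
```

```bash
python3 -m handwheel '-.1 .1 .3 .2 .25 0 0; -.15 .15 0 .3 .4 0 0; -.15 .15 0 .3 .4 0 0; -.1 .15 -.2 .3 .35 0 0; 0 0 0 0 0 0 0'
python3 - <<'E'
from plan import *
R,a=grasp(); R2,_=grasp(tilt=15); b=np.array([.4023,-.3596,.063])
plan(R2,b+.032*a+.005*R2[:,2])
E
```

```text
time_s: 11.25
eef_pos: [0.3744, -0.3365, 0.1327]
orientation: [[-0.739, 0.644, 0.196], [0.622, 0.765, -0.167], [-0.257, -0.001, -0.966]]
ft_force: [0.5, -0.4, -0.6]
finger_gap: 1.001
pos [ 0.3744 -0.3365  0.1327] t 11.25 q [-43.8  19.  122.1   2.2  24.  -95.6] F [ 0.5 -0.4 -0.6] 
units d [ 0.87 -0.71 -2.31] w [-0.   -0.02 -0.04]
```

Good, q5=24°. Descend.

```bash
python3 -m handwheel '.2 -.17 -.5 0 0 0 0; .22 -.18 -.55 0 0 0 0; .22 -.18 -.6 0 0 0 0; 0 0 0 0 0 0 0'
python3 - <<'E'
from plan import *
R,a=grasp(); R2,_=grasp(tilt=15); b=np.array([.4023,-.3596,.063])
plan(R2,b+.032*a+.005*R2[:,2])
s=r.snapshot("wrist"); cv2.imwrite("pics/w5.png",s["color"][:,:,::-1])
E
```

```text
time_s: 11.75
eef_pos: [0.386, -0.3467, 0.0973]
orientation: [[-0.739, 0.645, 0.193], [0.624, 0.764, -0.164], [-0.253, -0.001, -0.968]]
ft_force: [0.6, -0.1, -0.1]
finger_gap: 1.004
pos [ 0.386  -0.3467  0.0973] t 11.75 q [-43.7  24.2 121.    2.5  20.2 -95.8] F [ 0.6 -0.1 -0.1] 
units d [ 0.29 -0.2  -0.54] w [-0.03 -0.04 -0.03]
```

View pics/w5.png

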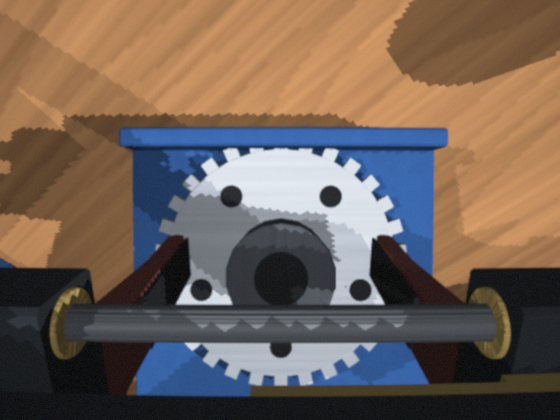

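```bash
python3 - <<'E'
from plan import *
R,a=grasp(); b=np.array([.4023,-.3596,.063])
s=r.snapshot("wrist"); print(proj(s,b+.042*a),proj(s,b+.008*a))
E
python3 -m handwheel '.15 -.1 -.27 0 0 0 0; .14 -.1 -.27 0 0 0 0; 0 0 0 0 0 0 0'
```

```text
[[281.20614163 276.08805879]] [[280.82036879 261.98940496]]
time_s: 12.22
eef_pos: [0.3922, -0.351, 0.0876]
orientation: [[-0.739, 0.645, 0.194], [0.623, 0.764, -0.165], [-0.255, -0.001, -0.967]]
ft_force: [0.5, 0.4, 0.2]
finger_gap: 0.998
```

```bash
python3 -m handwheel '0 0 0 0 0 0 .3; 0 0 0 0 0 0 .45; 0 0 0 0 0 0 1; 0 0 0 0 0 0 1; 0 0 0 0 0 0 1; 0 0 0 0 0 0 1; 0 0 0 0 0 0 1' 50
```

```text
time_s: 13.1
eef_pos: [0.3921, -0.351, 0.0881]
orientation: [[-0.739, 0.645, 0.195], [0.623, 0.764, -0.165], [-0.255, -0.001, -0.967]]
ft_force: [-0.6, -0.2, 3.1]
finger_gap: 0.559
```

```bash
python3 -m handwheel '-.07 .06 .18 0 0 0 1; -.14 .12 .35 0 0 0 1; -.2 .16 .5 0 0 0 1; -.2 .16 .5 0 0 0 1; -.2 .2 .6 0 0 0 1; -.2 .2 .8 0 0 0 1; 0 0 .5 0 0 0 1' 60
python3 - <<'E'
from plan import *
R,a=grasp(); plan(R,[.4,-.3,.2])
s=r.snapshot("wrist"); cv2.imwrite("pics/w6.png",s["color"][:,:,::-1])
s=r.snapshot("side"); crop(s["color"],170,200,330,340,4,"s6.png")
E
```

```text
time_s: 13.98
eef_pos: [0.3715, -0.3325, 0.1577]
orientation: [[-0.739, 0.645, 0.195], [0.623, 0.764, -0.165], [-0.255, -0.001, -0.967]]
ft_force: [-1.0, 0.1, -5.4]
finger_gap: 0.56
pos [ 0.3715 -0.3325  0.1577] t 13.975 q [-43.7  15.8 121.8   1.9  27.6 -95.1] F [-1.   0.1 -5.4] 
units d [1.42 1.63 2.12] w [-1.24 -1.47 -0.03]
```

View pics/w6.png

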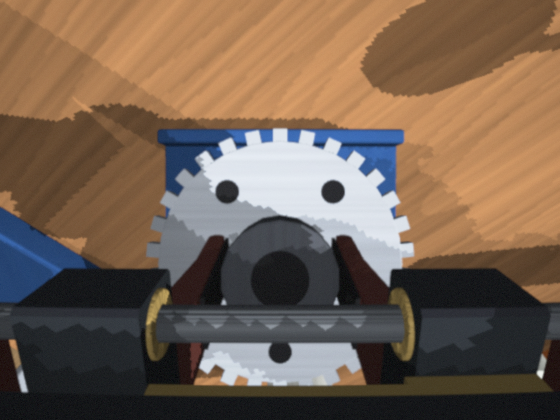

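View pics/s6.png

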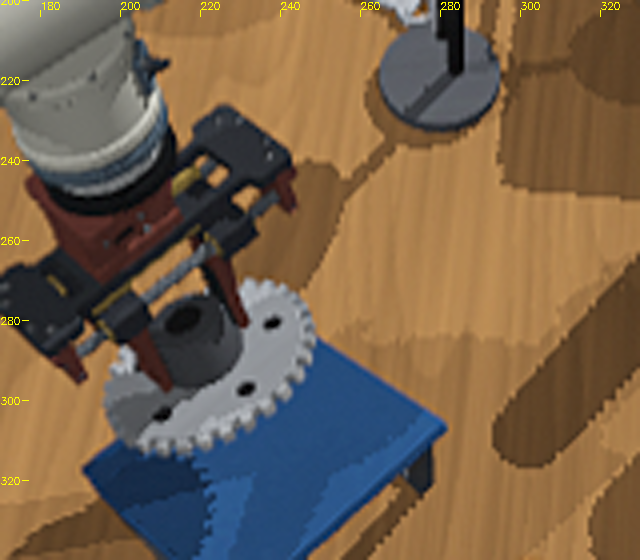

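```bash
cat > inhand.py <<'E'
from plan import *
from scipy.optimize import least_squares
def fit(s,R,p,bore,holes,top=None,ang=(126,54,-90)):
    # params: phi(deg), x0,y0,z0 (underside centre in tool), rho
    def pts(q):
        ph=np.radians(q[0]); ax=np.array([np.sin(ph),0,-np.cos(ph)]); ex=np.array([np.cos(ph),0,np.sin(ph)]); ey=np.array([0,1.,0])
        b=np.array(q[1:4]); L=[b+.042*ax]
        for t in ang:
            t=np.radians(t+q[5]); L.append(b+.008*ax+q[4]*(np.sin(t)*ex+np.cos(t)*ey))
        if top is not None: L.append(b+.008*ax+.065*ex)
        return np.array(L)@R.T+p, ax
    obs=np.array([bore,*holes]+([top] if top is not None else []))
    def f(q):
        e=(proj(s,pts(q)[0])-obs)
        if top is not None: e[-1,0]=0
        return np.r_[e.ravel(),(q[3]-.034)/.002, q[5]/3]
    q=least_squares(f,[13,0,0,.034,.045,0],x_scale=[5,.01,.01,.01,.01,5])
    return q.x,q.fun,R@pts(q.x)[1],R@q.x[1:4]+p
E
python3 - <<'E'
from inhand import *
s=r.snapshot("wrist");o=r.get_obs();R=o["orientation"];p=o["eef_pos"]
q,e,ax,b=fit(s,R,p,(280,279),[(227,191),(333,191),(280,353)],(280,130))
print(q.round(4),e.round(1),ax.round(3),b.round(4)); R0,a=grasp(); print(a.round(3), R.T@a)
E
```

```text
[ 1.33111e+01 -6.80000e-03  2.00000e-04  2.56000e-02  4.51000e-02
 -5.53000e-02] [ 0.1  0.  -0.3 -0.7  0.2 -0.7 -0.  -1.5  0.   2.7 -4.2 -0. ] [-0.361  0.305  0.881] [ 0.3824 -0.3416  0.1344]
[-0.358  0.304  0.883] [ 0.22707145  0.00127157 -0.97387727]
```

```bash
python3 - <<'E'
from h import *
import pickle
S={n:r.snapshot(n) for n in("scene","side")}
pickle.dump(S,open("S1.pkl","wb"))
crop(S["side"]["color"],265,95,325,150,10,"m1.png")
crop(S["scene"]["color"],345,250,405,310,10,"m2.png")
crop(S["side"]["color"],255,190,315,245,10,"m3.png")
crop(S["scene"]["color"],270,190,330,245,10,"m4.png")
E
```

View pics/m1.png

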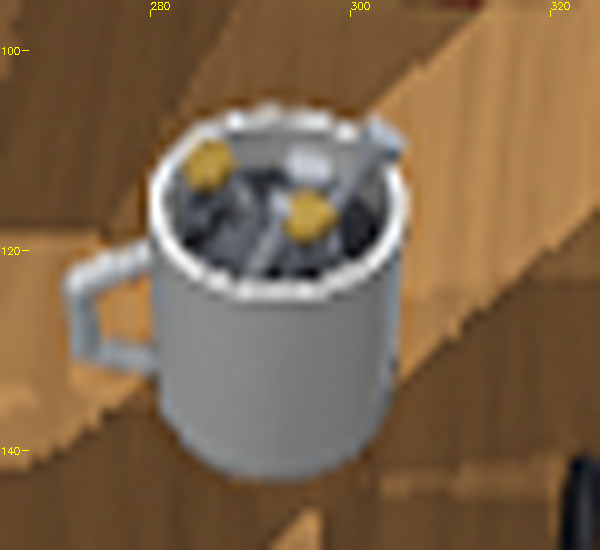

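View pics/m2.png

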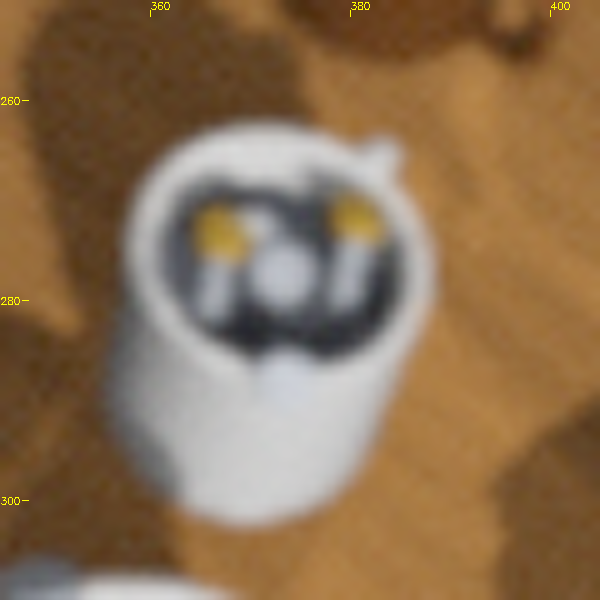

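View pics/m3.png

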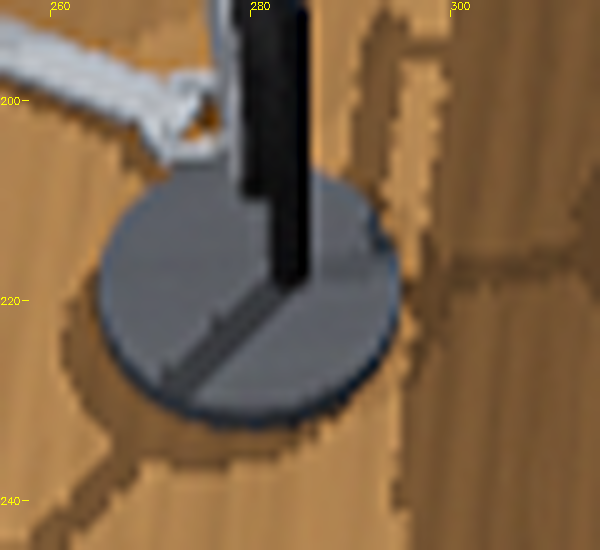

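View pics/m4.png

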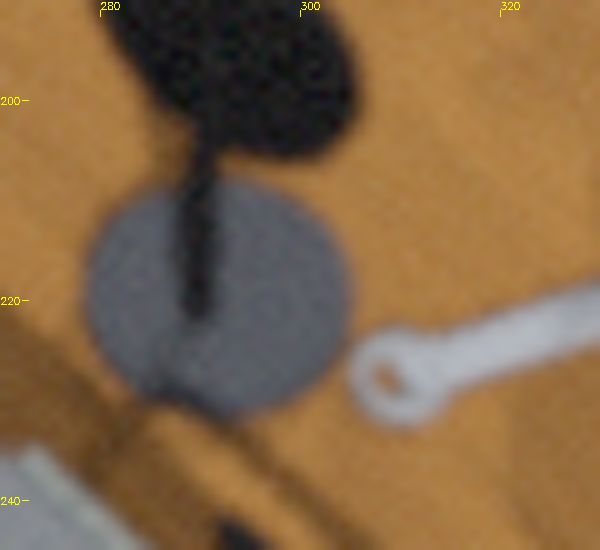

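```bash
python3 - <<'E'
from h import *
import pickle
from scipy.optimize import least_squares
S=pickle.load(open("S1.pkl","rb")); A,B=S["side"],S["scene"]
th=np.linspace(0,2*np.pi,181)
def circ(x,y,rad,z): return np.c_[x+rad*np.cos(th),y+rad*np.sin(th),0*th+z]
def ext(s,p,rad,h):
    t=proj(s,circ(*p,rad,h)); b=proj(s,circ(*p,rad,0)); al=np.r_[t,b]
    return t,b,al
k=.45
def fm(p):
    t,b,al=ext(A,p,.041,.092); e=[t[:,0].min()-280.0+k,t[:,0].max()-305.7+k,t[:,1].min()-105.4+k,al[:,1].max()-142.8+k]
    t,b,al=ext(B,p,.041,.092); e+=[t[:,0].min()-357.4+k,t[:,0].max()-388.3+k,t[:,1].min()-262.3+k,al[:,1].max()-302.4+k]
    return e
def fr(p):
    t,b,al=ext(A,p,.045,.014); e=[al[:,0].min()-264.8+k,al[:,0].max()-295.1+k,al[:,1].max()-232.9+k]
    t,b,al=ext(B,p,.045,.014); e+=[al[:,0].min()-278.3+k,al[:,0].max()-305+k,al[:,1].min()-207.8+k,al[:,1].max()-231.8+k]
    return e
res=[]
for f,x0 in((fm,[.49,.3]),(fr,[.486,-.037])):
    s=least_squares(f,x0); print(s.x.round(4),s.fun.round(2)); res.append(s.x)
    n=len(s.fun); print(" side",least_squares(lambda p:f(p)[:(4 if n==8 else 3)],x0).x.round(4)," scene",least_squares(lambda p:f(p)[(4 if n==8 else 3):],x0).x.round(4))
m=np.array(res); print("mid",m.mean(0),"dist",np.linalg.norm(m[0]-m[1]))
E
```

```text
[0.4935 0.2997] [0.49 0.7  1.32 2.27 2.04 0.39 0.01 0.58]
 side [0.4909 0.3075]  scene [0.4953 0.2968]
[ 0.4874 -0.0398] [ 0.41  0.97  1.49  0.64  1.47 -0.48  0.18]
 side [ 0.4849 -0.035 ]  scene [ 0.4903 -0.0418]
mid [0.49045504 0.12992625] dist 0.33958189698624464
```

```bash
python3 - <<'E'
from inhand import *
Rt,_=grasp(yaw=-1.3,tilt=-13.2); q=np.array([-.0068,.0002,.0256])
print(Rt.round(3)); plan(Rt,np.array([.489,.1315,.06])-Rt@q)
E
```

```text
[[-0.973  0.023 -0.228]
 [ 0.022  1.     0.005]
 [ 0.228  0.    -0.974]]
pos [ 0.3718 -0.3328  0.1564] t 14.225 q [-43.7  16.  121.8   1.9  27.5 -95.1] F [ 0.7 -0.8 -4.8] 
units d [ 5.82 23.21 -3.5 ] w [1.47 3.87 5.54]
```

```bash
python3 -m handwheel '.1 .3 .95 .06 .16 .23 1; .1 .5 .95 .06 .16 .23 1; .1 .6 .95 .06 .16 .23 1; .1 .6 .95 .06 .16 .23 1; .1 .6 .95 .06 .16 .23 1; .2 .8 .95 .06 .16 .23 1; .25 1 .1 .06 .16 .23 1; .25 1 0 .06 .16 .23 1; .25 1 0 .06 .16 .23 1; .25 1 0 .06 .16 .23 1; .25 1 0 .06 .16 .23 1; .25 1 0 .06 .16 .23 1'
python3 -m handwheel '.3 1 0 .06 .16 .23 1; .3 1 0 .06 .16 .23 1; .3 1 0 .06 .16 .23 1; .3 1 0 .06 .16 .23 1; .3 1 0 .06 .16 .23 1; .3 1 0 .06 .16 .23 1; .3 1 0 .06 .16 .23 1; .3 1 0 .06 .16 .23 1; .3 1 0 .06 .16 .23 1; .3 1 0 .06 .16 .23 1; .3 1 0 .06 .16 .23 1; 0 .8 0 .06 .16 .23 1'
python3 - <<'E'
from inhand import *
Rt,_=grasp(yaw=-1.3,tilt=-13.2); q=np.array([-.0068,.0002,.0256])
plan(Rt,np.array([.489,.1315,.06])-Rt@q)
E
```

```text
time_s: 15.72
eef_pos: [0.4159, -0.1442, 0.2718]
orientation: [[-0.935, 0.354, -0.001], [0.353, 0.934, -0.046], [-0.015, -0.043, -0.999]]
ft_force: [0.2, -0.2, -4.5]
finger_gap: 0.56
time_s: 17.23
eef_pos: [0.4824, 0.0924, 0.2725]
orientation: [[-0.974, 0.022, -0.224], [0.022, 1.0, 0.003], [0.224, -0.002, -0.975]]
ft_force: [0.1, -0.7, -5.0]
finger_gap: 0.559
pos [0.4824 0.0924 0.2725] t 17.225 q [  8.2  16.6 100.7   2.1  75.5 -81.2] F [ 0.1 -0.7 -5. ] 
units d [ 0.29  1.95 -9.3 ] w [ 0.02  0.04 -0.  ]
```

```bash
python3 -m handwheel '.15 1 0 0 0 0 1; .15 1 0 0 0 0 1; 0 0 -1 0 0 0 1; 0 0 -1 0 0 0 1; 0 0 -1 0 0 0 1; 0 0 -1 0 0 0 1; 0 0 -1 0 0 0 1; 0 0 -1 0 0 0 1; 0 0 -1 0 0 0 1; 0 0 -1 0 0 0 1; 0 0 -1 0 0 0 1; 0 0 0 0 0 0 1'
python3 - <<'E'
from inhand import *
Rt,_=grasp(yaw=-1.3,tilt=-13.2); q=np.array([-.0068,.0002,.0256])
plan(Rt,np.array([.489,.1315,.03])-Rt@q)
o=r.get_obs(); b=o["eef_pos"]+o["orientation"]@q; print("underside",b.round(4))
s=r.snapshot("wrist"); cv2.imwrite("pics/w7.png",s["color"][:,:,::-1])
s=r.snapshot("side"); crop(s["color"],240,90,360,240,5,"s7.png")
s=r.snapshot("scene"); crop(s["color"],260,180,410,310,5,"s8.png")
E
```

```text
time_s: 18.73
eef_pos: [0.4871, 0.1315, 0.0916]
orientation: [[-0.974, 0.024, -0.226], [0.024, 1.0, 0.002], [0.226, -0.003, -0.974]]
ft_force: [-0.4, 0.7, -5.5]
finger_gap: 0.558
pos [0.4871 0.1315 0.0916] t 18.725 q [ 12.1  32.  105.5   3.5  55.2 -78.8] F [-0.4  0.7 -5.5] 
units d [ 0.06 -0.01 -1.76] w [0.03 0.02 0.01]
underside [0.4879 0.1316 0.0652]
```

View pics/w7.png

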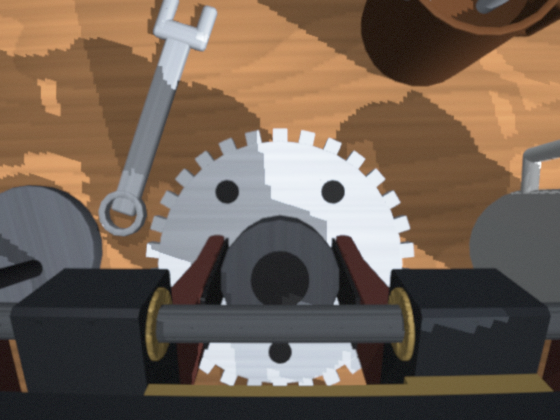

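View pics/s7.png

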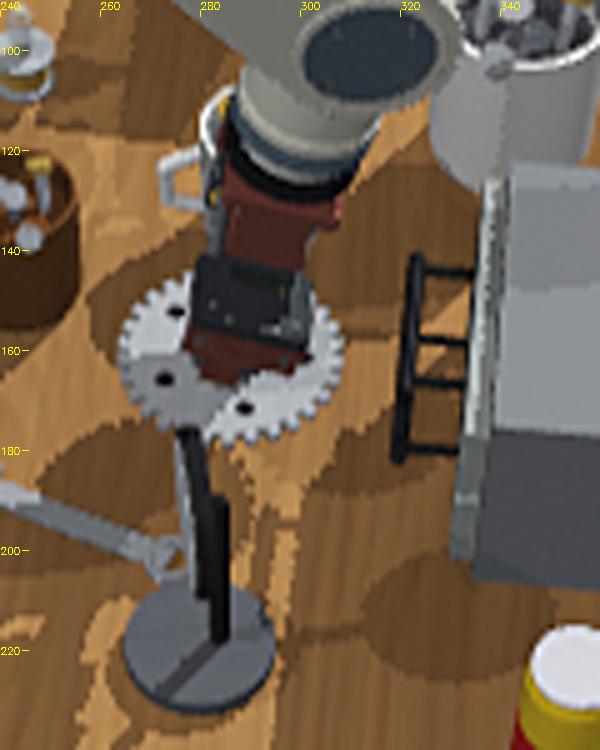

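View pics/s8.png

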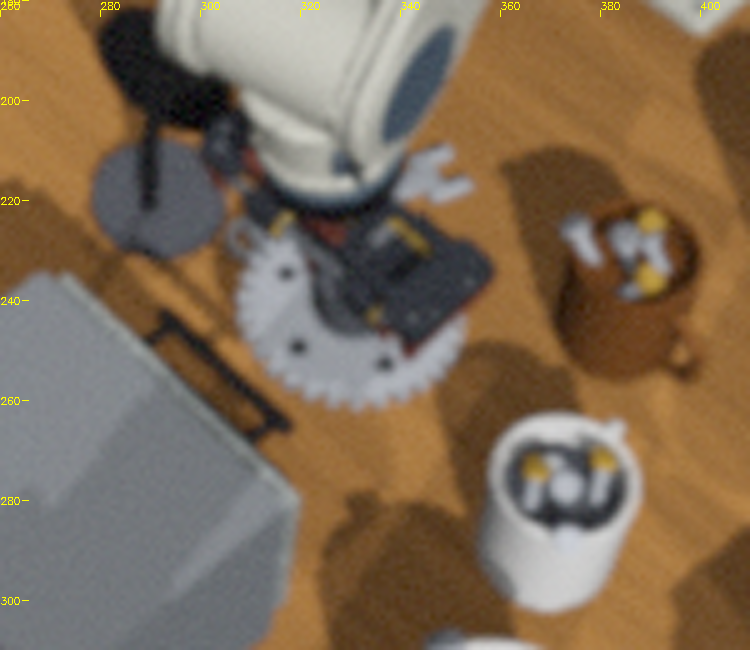

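```bash
python3 - <<'E'
from h import *
o=r.get_obs()
b=np.array([.4879,.1316,.0652])
s=r.snapshot("wrist");A=r.snapshot("side");B=r.snapshot("scene")
th=np.linspace(0,2*np.pi,181)
def C(s,c,R,h): return np.vstack([proj(s,np.c_[c[0]+R*np.cos(th),c[1]+R*np.sin(th),0*th+c[2]+z]) for z in(0,h)])
for n,S in(("side",A),("scene",B)):
    p=C(S,b,.065,.008); print(n,p.min(0).round(1),p.max(0).round(1))
print("obs side 263.0 144.0 308.6 179.0 ; scene left 306.6 right 352.8 bottom 261.6")
for uv in [(122,213),(146,218),(132,235),(100,213)]: 
    w=atz(s,uv,.005); print("spanner",uv,w.round(3),np.linalg.norm(w[:2]-[.489,.1315]).round(4))
print("mirror foot right edge",atz(s,(102,243),.014).round(4)," mug left edge",atz(s,(470,245),.05).round(4))
print("holes",proj(s,b+[0,0,.042]))
E
```

```text
side [264.5 143.7] [307.7 178.8]
scene [309.7 222.6] [353.1 260.1]
obs side 263.0 144.0 308.6 179.0 ; scene left 306.6 right 352.8 bottom 261.6
spanner (122, 213) [0.465 0.023 0.005] 0.1112
spanner (146, 218) [0.469 0.04  0.005] 0.094
spanner (132, 235) [0.481 0.029 0.005] 0.1025
spanner (100, 213) [0.465 0.007 0.005] 0.1266
mirror foot right edge [0.4848 0.0123 0.014 ]  mug left edge [0.4865 0.2411 0.05  ]
holes [[278.32020165 276.19135329]]
```

```bash
python3 - <<'E'
from h import *
import pickle
from scipy.optimize import least_squares
s=r.snapshot("wrist")
S=pickle.load(open("S1.pkl","rb")); A,B=S["side"],S["scene"]
for z in(0,.004): print("mug L edge +41:",atz(s,(470,245),z).round(4)+[0,.041,0])
for z in (0,.014): print("foot edge -45",atz(s,(102,243),z).round(4)-[0,.045,0])
th=np.linspace(0,2*np.pi,181)
def circ(S,p,rad,z):
    t=proj(S,np.c_[p[0]+rad*np.cos(th),p[1]+rad*np.sin(th),0*th+z]); return np.r_[t.min(0),t.max(0)]
k=.45; 
oA=np.array([280,105.4,305.7,129.8])-k; oB=np.array([357.4,262.3,388.3,288.5])-k+[1.7,-.5,1.7,-.5]
print("mug side rim",(l:=least_squares(lambda p:circ(A,p,.041,.092)-oA,[.49,.3])).x,l.fun.round(1))
print("mug scene rim",(l:=least_squares(lambda p:circ(B,p,.041,.092)-oB,[.49,.3])).x,l.fun.round(1))
# mirror top ellipse of foot: side top face left 264.8,right 295.1 bottom(top face) ~231.5
def sil(S,p): a=circ(S,p,.045,.014);b=circ(S,p,.045,0); return np.r_[np.minimum(a,b)[:2],np.maximum(a,b)[2:]]
oA=np.array([264.8,206.3,295.1,232.9])-k;oB=np.array([278.3,207.8,305,231.8])-k+[1.7,-.5,1.7,-.5]
print("mir side",(l:=least_squares(lambda p:sil(A,p)-oA,[.49,0])).x,l.fun.round(1))
print("mir scene",(l:=least_squares(lambda p:sil(B,p)-oB,[.49,0])).x,l.fun.round(1))
E
```

```text
mug L edge +41: [0.4946 0.3086 0.    ]
mug L edge +41: [0.494  0.3064 0.004 ]
foot edge -45 [ 0.4866 -0.0401  0.    ]
foot edge -45 [ 0.4848 -0.033   0.014 ]
mug side rim [0.49224349 0.29250152] [-0.1  2.9  0.1 -2.7]
mug scene rim [0.4919858  0.30022258] [ 0.8  0.3 -0.8 -0.3]
mir side [ 0.48521517 -0.03788661] [-0.3 -0.9  0.3  0.9]
mir scene [ 0.48484426 -0.03951843] [-0.4 -0.3  0.4  0.3]
```

```bash
sed -i 's/-.034)/-.0262)/; s/0,0,.034/0,0,.0262/' inhand.py; python3 - <<'E'
from inhand import *
s=r.snapshot("wrist");o=r.get_obs();R=o["orientation"];p=o["eef_pos"]
q,e,ax,b=fit(s,R,p,(280,279),[(227,191),(333,191),(280,352)],(280,130))
print(q.round(4),e.round(1),ax.round(4),b.round(4),p)
E
```

```text
[ 1.36344e+01 -5.70000e-03  8.00000e-04  2.36000e-02  4.42000e-02
 -3.70000e-02] [ 0.1  0.1 -0.  -0.3 -0.1 -0.3 -0.  -0.4  0.   0.8 -1.3 -0. ] [-0.014   0.0027  0.9999] [0.4886 0.1319 0.069 ] [0.48830941 0.13118412 0.09321558]
```

```bash
python3 -m handwheel '0 0 -.6 0 .05 0 1; 0 0.02 -.6 0 0 0 1; 0 0 -.6 0 0 0 1; 0 0 -.5 0 0 0 1; 0 0 -.3 0 0 0 1; 0 0 -.15 0 0 0 1; 0 0 0 0 0 0 1'
```

```text
time_s: 20.0
eef_pos: [0.4879, 0.1315, 0.0375]
orientation: [[-0.973, 0.024, -0.229], [0.024, 1.0, 0.003], [0.229, -0.003, -0.973]]
ft_force: [0.6, 0.5, -4.5]
finger_gap: 0.56
```

```bash
python3 -m handwheel '0 0 -.1 0 0 0 1; 0 0 -.1 0 0 0 1; 0 0 -.05 0 0 0 1; 0 0 0 0 0 0 1'
```

```text
time_s: 20.5
eef_pos: [0.4879, 0.1315, 0.0326]
orientation: [[-0.973, 0.024, -0.229], [0.024, 1.0, 0.003], [0.229, -0.003, -0.973]]
ft_force: [0.4, -0.0, -6.1]
finger_gap: 0.559
```

```bash
python3 -m handwheel '0 0 -.1 0 0 0 1; 0 0 -.1 0 0 0 1; 0 0 0 0 0 0 1'; python3 -m handwheel '0 0 -.05 0 0 0 1;0 0 -.05 0 0 0 1; 0 0 0 0 0 0 1'
```

```text
time_s: 20.88
eef_pos: [0.4879, 0.1315, 0.0285]
orientation: [[-0.973, 0.024, -0.229], [0.024, 1.0, 0.003], [0.229, -0.003, -0.973]]
ft_force: [-0.1, -0.7, -5.5]
finger_gap: 0.562
time_s: 21.25
eef_pos: [0.4879, 0.1314, 0.0282]
orientation: [[-0.973, 0.024, -0.23], [0.024, 1.0, 0.003], [0.23, -0.003, -0.973]]
ft_force: [-3.1, -2.9, 15.2]
finger_gap: 0.562
```

```bash
python3 -m handwheel '0 0 .05 0 0 0 1; 0 0 0 0 0 0 1'; python3 - <<'E'
from inhand import *
s=r.snapshot("wrist");o=r.get_obs(); print(o["ft_force"],o["ft_torque"])
cv2.imwrite("pics/w9.png",s["color"][:,:,::-1])
crop(r.snapshot("side")["color"],250,120,350,220,6,"s9.png")
E
```

```text
time_s: 21.5
eef_pos: [0.488, 0.1314, 0.0283]
orientation: [[-0.973, 0.024, -0.229], [0.024, 1.0, 0.003], [0.229, -0.003, -0.973]]
ft_force: [-2.3, -1.8, 7.7]
finger_gap: 0.558
[-1.8347436  -0.89420068  7.94595462] [0.34419679 0.4593826  0.0971314 ]
```

View pics/w9.png

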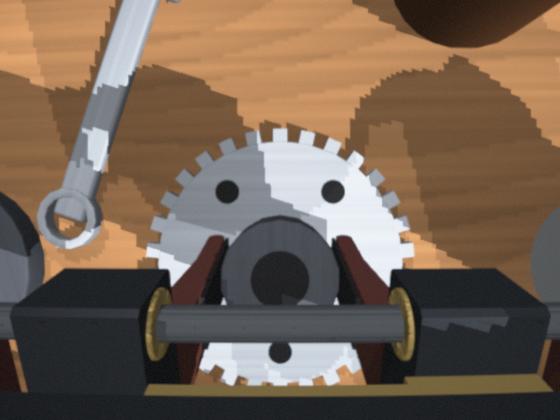

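View pics/s9.png

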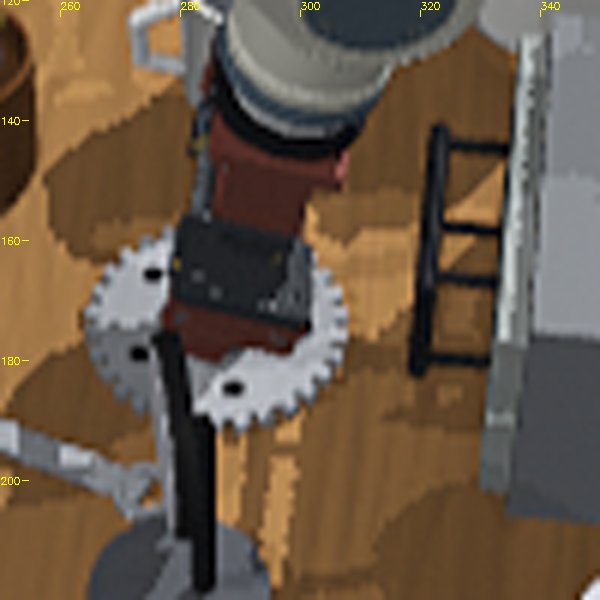

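```bash
python3 -m handwheel '0 0 .05 .04 .1 0 1; 0 0 0 0 0 0 1'; python3 -c "
from h import *
for i in range(3):
  r.snapshot('wrist'); o=r.get_obs();print(o['ft_force'].round(1),o['ft_torque'].round(2),o['eef_pos'].round(4))"
python3 -m handwheel '0 0 -.05 0 0 0 1; 0 0 -.04 0 0 0 1; 0 0 0 0 0 0 1'; python3 -c "
from h import *
for i in range(3):
  r.snapshot('wrist'); o=r.get_obs();print(o['ft_force'].round(1),o['ft_torque'].round(2),o['eef_pos'].round(4))"
```

```text
time_s: 21.85
eef_pos: [0.4881, 0.1315, 0.0285]
orientation: [[-0.97, 0.025, -0.241], [0.023, 1.0, 0.008], [0.241, 0.002, -0.971]]
ft_force: [-0.7, -0.1, 1.7]
finger_gap: 0.561
[-0.1 -0.1  1.8] [-0.25 -0.3  -0.04] [0.4881 0.1314 0.0285]
[-0.8 -1.6  0.9] [-0.33 -0.26 -0.03] [0.4881 0.1315 0.0285]
[-0.5 -1.3  0.8] [-0.33 -0.33 -0.03] [0.488  0.1314 0.0285]
time_s: 22.38
eef_pos: [0.4879, 0.1315, 0.0282]
orientation: [[-0.97, 0.024, -0.241], [0.023, 1.0, 0.007], [0.241, 0.002, -0.971]]
ft_force: [-4.3, -1.8, 17.5]
finger_gap: 0.558
[-3.8 -1.9 17.2] [-0.84  0.71  0.01] [0.488  0.1315 0.0282]
[-3.6 -0.7 17.8] [-0.8   0.73  0.02] [0.488  0.1315 0.0282]
[-3.8 -1.3 16.9] [-0.83  0.75 -0.  ] [0.488  0.1315 0.0282]
```

```bash
python3 -m handwheel '0 0 .06 -.02 0 0 1; 0 0 0 0 0 0 1'; python3 -c "
from h import *
o=r.get_obs();print(o['ft_force'].round(1),o['ft_torque'].round(2),o['eef_pos'].round(4))"
```

```text
time_s: 22.78
eef_pos: [0.4879, 0.1315, 0.0283]
orientation: [[-0.97, 0.024, -0.241], [0.024, 1.0, 0.005], [0.241, -0.001, -0.971]]
ft_force: [-1.9, -2.1, 7.0]
finger_gap: 0.56
[-1.9 -2.1  7. ] [-0.26 -0.01 -0.04] [0.4879 0.1315 0.0283]
```

```bash
python3 -m handwheel '0 0 .02 0 0 0 1; 0 0 .02 0 0 0 1' 15; python3 -m handwheel '0 0 0 0 0 0 1' 4;  python3 -m handwheel '0 0 0 0 0 0 .4; 0 0 0 0 0 0 .3; 0 0 0 0 0 0 .2; 0 0 0 0 0 0 .1; 0 0 0 0 0 0 0; 0 0 0 0 0 0 0;0 0 0 0 0 0 0'
```

```text
time_s: 23.02
eef_pos: [0.4879, 0.1315, 0.0283]
orientation: [[-0.97, 0.024, -0.241], [0.024, 1.0, 0.005], [0.241, -0.001, -0.971]]
ft_force: [0.2, 0.3, -4.5]
finger_gap: 0.568
time_s: 23.15
eef_pos: [0.4877, 0.1315, 0.0283]
orientation: [[-0.97, 0.024, -0.241], [0.024, 1.0, 0.005], [0.241, -0.001, -0.97]]
ft_force: [0.1, 0.2, -4.2]
finger_gap: 0.565
time_s: 24.02
eef_pos: [0.4879, 0.1315, 0.0288]
orientation: [[-0.97, 0.024, -0.241], [0.024, 1.0, 0.005], [0.241, -0.001, -0.971]]
ft_force: [0.2, -0.1, -0.8]
finger_gap: 1.0
```

```bash
python3 -m handwheel '0 0 .3 0 0 0 0; 0 0 .5 0 0 0 0; 0 0 .8 0 0 0 0; 0 0 1 0 0 0 0; 0 0 1 0 0 0 0; 0 0 1 0 0 0 0; 0 0 1 0 0 0 0; 0 0 1 0 0 0 0; 0 0 1 0 -.5 0 0; 0 0 1 0 -.5 0 0; 0 0 1 0 -.5 0 0; 0 0 0 0 0 0 0'
python3 - <<'E'
from h import *
s=r.snapshot("wrist"); cv2.imwrite("pics/w10.png",s["color"][:,:,::-1])
crop(r.snapshot("side")["color"],230,90,380,240,5,"s10.png")
E
```

```text
time_s: 25.52
eef_pos: [0.4881, 0.1317, 0.2232]
orientation: [[-0.998, 0.024, -0.059], [0.023, 1.0, 0.006], [0.06, 0.005, -0.998]]
ft_force: [0.3, -0.0, 0.1]
finger_gap: 1.0
```

View pics/w10.png

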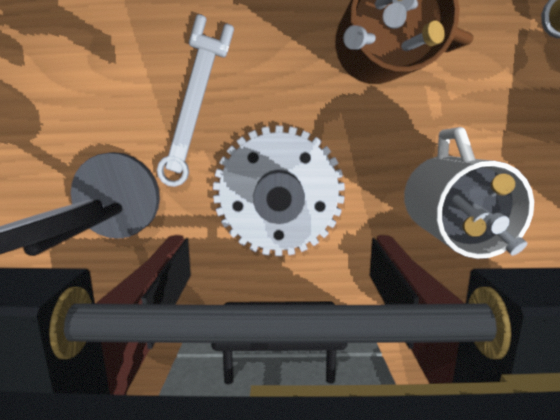

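View pics/s10.png

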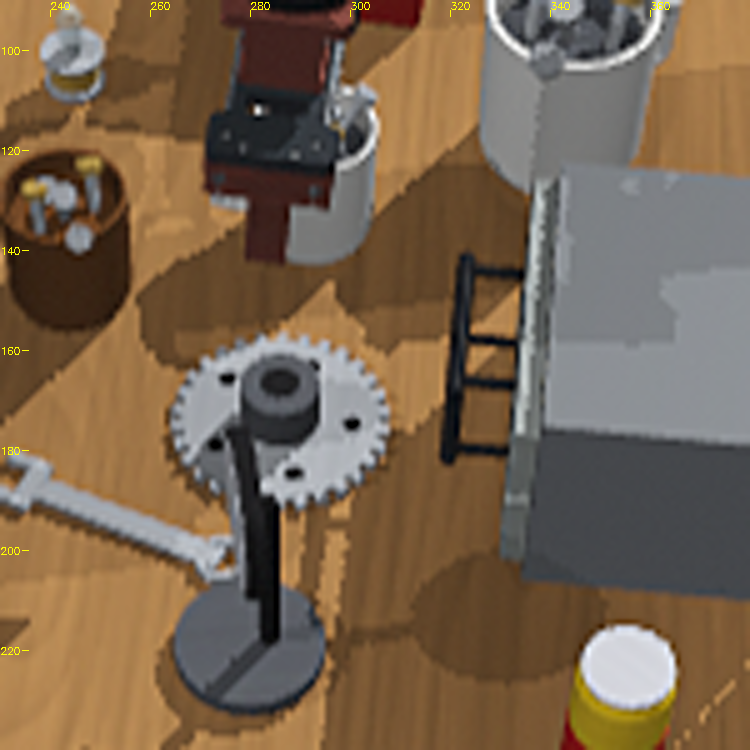

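```bash
python3 - <<'E'
from h import *
s=r.snapshot("wrist"); im=s["color"]
crop(im,50,140,170,250,6,"x1.png"); crop(im,390,120,540,265,5,"x2.png"); crop(im,205,115,355,265,5,"x3.png")
import pickle; pickle.dump(s,open("SW.pkl","wb"))
E
```

```text
(no output)
```

View pics/x1.png

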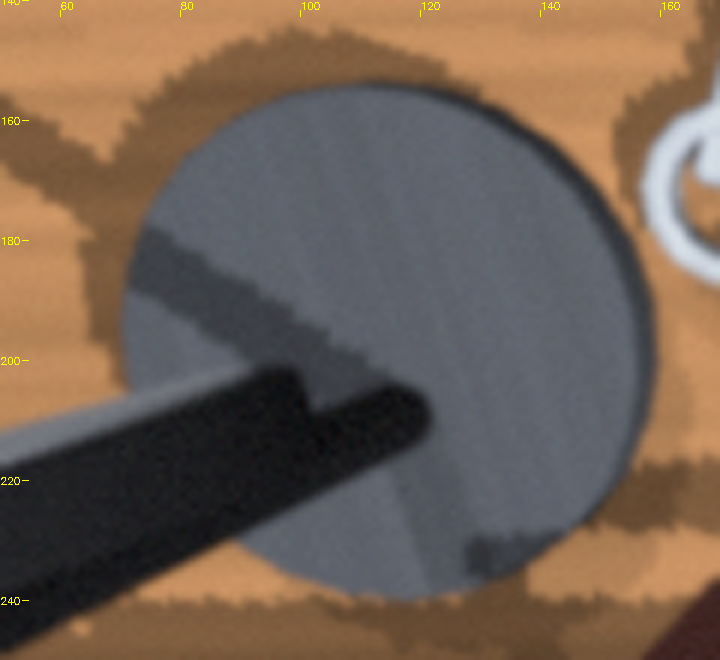

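View pics/x2.png

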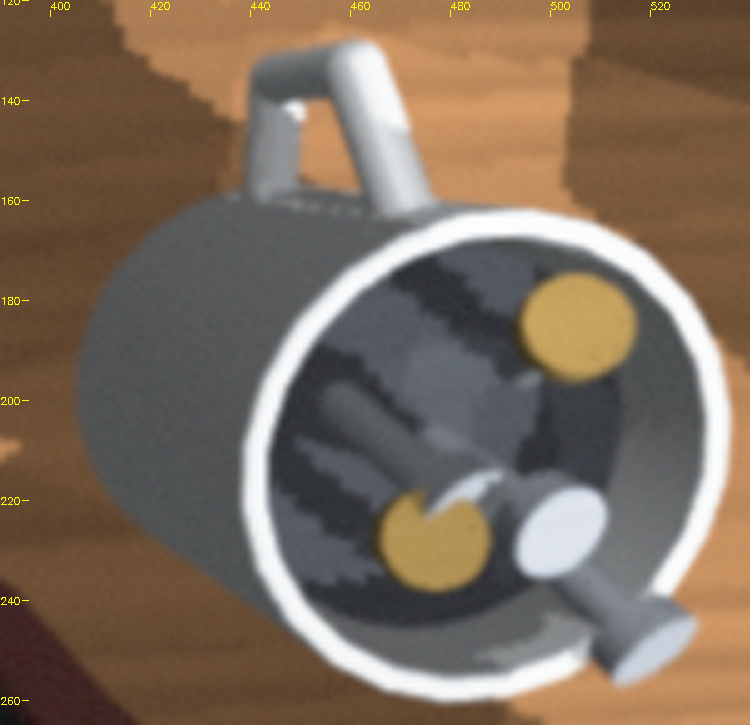

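View pics/x3.png

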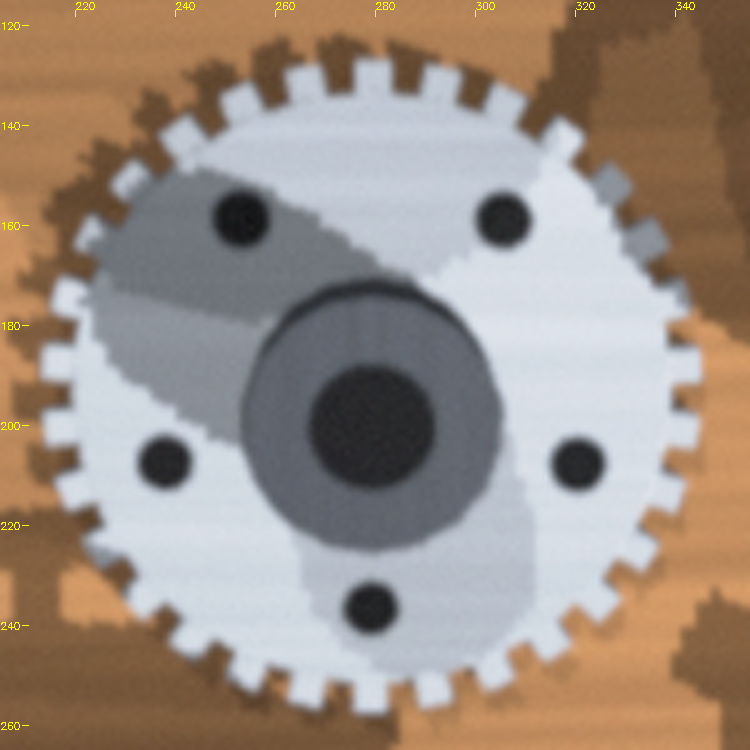

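```bash
python3 - <<'E'
from h import *
import pickle
from scipy.optimize import least_squares
s=pickle.load(open("SW.pkl","rb")); th=np.linspace(0,2*np.pi,361); k=.4
def ext(p,rad,z):
    t=proj(s,np.c_[p[0]+rad*np.cos(th),p[1]+rad*np.sin(th),0*th+z]); return np.r_[t.min(0),t.max(0)]
g=lambda rad,z,o,x0:least_squares(lambda p:ext(p,rad,z)-(np.array(o)-k),x0)
m=g(.041,.092,[438.5,162,536,260],[.49,.3]); f=g(.045,.014,[70.5,154,156.5,240],[.49,-.04]); d=g(.065,.008,[213,126.5,345.3,258.3],[.49,.13])
H=np.array([atz(s,np.array(u)-k,.008)[:2] for u in [(253,158.6),(305.5,158.8),(320.5,207.4),(278.8,236.5),(237.6,207)]])
for n,l in(("mug",m),("foot",f),("disc",d)): print(n,l.x.round(4),l.fun.round(1))
print("holes centre",H.mean(0).round(4), "bore z42",atz(s,np.array((279.3,200))-k,.042).round(4))
print("mug base: ",least_squares(lambda p:[ext(p,.041,.001)[0]-405+k,(p[0]-m.x[0])*1e4],m.x).x)
mid=(m.x+f.x)/2; print("mid",mid,"dist",np.linalg.norm(m.x-f.x))
E
```

```text
mug [0.4938 0.3015] [-0.3 -0.2  0.3  0.3]
foot [ 0.4872 -0.0372] [-0.5 -0.4  0.5  0.4]
disc [0.4886 0.1321] [ 3.   3.2 -3.  -3.9]
holes centre [0.4886 0.132 ] bore z42 [0.4885 0.1322 0.042 ]
mug base:  [0.49379348 0.30588979]
mid [0.4905017  0.13212196] dist 0.33879499900780713
```

```bash
python3 -m handwheel '-.5 -.5 1 0 0 0 0; -.5 -.5 1 0 0 0 0; 0 0 0 0 0 0 0; 0 0 0 0 0 0 0'; python3 - <<'E'
from h import *
s=r.snapshot("scene"); cv2.imwrite("pics/fin.png",s["color"][:,:,::-1])
E
```

```text
time_s: 26.18
eef_pos: [0.468, 0.1116, 0.2598]
orientation: [[-0.998, 0.024, -0.064], [0.024, 1.0, 0.005], [0.064, 0.004, -0.998]]
ft_force: [0.2, 0.1, -0.2]
finger_gap: 1.0
```

View pics/fin.png

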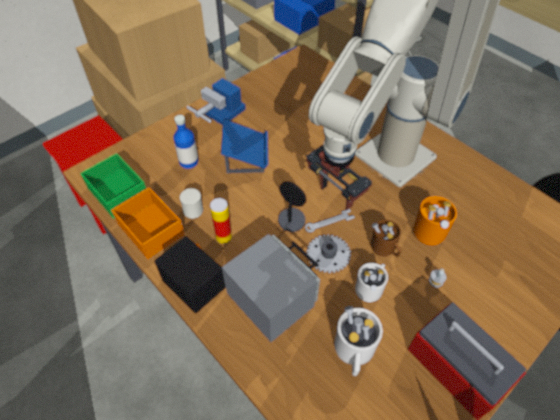

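The final scene picture shows the sprocket at about (328,252), between the mirror foot at (291,218) and the mug at (371,283). The drawer is shut, the rack is empty, and everything else is where it started.

```bash
python3 -c "
from workcell import r
print(r.job_done())"
```

```text
the job is handed in; nothing more can be done
None
```

The job is handed in at about 26 s of the 59 s allowed. I pushed the top drawer home first, then took the sprocket off the rack and set it on the table top, hub up. I saw no separate plank in the pictures, so I took the wooden work surface to be the plank.

- **Drawer:** I pushed it by the handle until it met its stop at about 20 N. The pictures show it flush with the lower drawer.
- **Grasp:** Held square to the hub, the wrist reached the limit of joint 5. I held the hub about 13° off its axis instead and made up for that when setting it down.
- **Set-down:** The first touch was on one edge, so I corrected the lean by about 1°. I then let go with the sprocket resting on the table, so it was not dropped. The heaviest push on the table was about 23 N.
- **Position:** The wrist camera puts the sprocket centre at (0.4886, 0.1321) and the midpoint of mug and mirror at (0.4905, 0.1321), so about 2 mm off in x.
- **Flatness:** The centres of the hub top and the disc agree within about 0.2 mm, so it lies flat.
- **Everything else:** The last picture shows everything else where it was, and the gripper is clear of everything.

**Where checks disagreed:**
- The cameras differed by up to about 5 mm on the mug and mirror positions. I settled this against the known 340 mm spacing (339 mm measured).
- The x position of the midpoint came out between 0.487 and 0.4905 depending on the camera. The 2 mm error is therefore within what I could measure.

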